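# Turn the eccentric lock and push the tube rack onto its magnets

## Task

Using only the outside of the fingers, push the red lever of the eccentric cam round until the cam's low point (green dot) squarely faces the steel pin of the blue tube rack, so that the lever points straight away from the rack; only then push the rack forward along its channel until it is fully home against the two black magnet blocks. Do not grasp or lift the rack, leave the cam at its low point, do not disturb the bottle, jar and yellow box, and finish with the hand clear of everything.

Things in the scene. Friction and masses are not known exactly. Their poses are not given: they have to be found in the camera images.
- dock: Teal plate fixed to the bench, 300 x 140 x 8 mm, origin at the centre of its underside. Its +x is 'forward', from rack to cam; z up. Two aluminium rails along x (inner faces 73 mm apart, 14 mm above the plate, x -140 to +10 mm, open at the rear) guide the rack. The rack is home when its origin is at x = -30 mm.
- magnet_stop (a point): Point midway between the two black magnet blocks, in the plane of their rear faces, at their tops (28 mm above the bench), 15 mm forward of the dock's origin. The blocks are 10 mm thick, at y 26 to 46 mm either side. The rack is home when its front face touches them.
- cam_axis (a point): On the cam's vertical turning axis, 70 mm forward of the dock's origin, 8 mm above the bench. The cam is an aluminium disc, 64 mm across, 14 to 28 mm above the bench, mounted 14 mm off centre: its rim is 46 mm from the axis on the lever's side (high) and 18 mm on the opposite side (low).
- cam (a joint): Turn of the cam, rad, counterclockwise positive from above. 0: lever and high lobe point straight back at the rack (dock -x). +3.14 or -3.14: lever points straight away (dock +x), low point faces the rack; either way round will do. Starts between -1.5 and 1.5; stops at +-3.4. Stiff: 0.2 N m, about 3.5 N at the post; stays where left.
- cam_low_mark (a point): Green dot, 9 mm across, on top of the cam disc at its low point, 13 mm from the axis, opposite the lever, 29 mm above the bench.
- lever_post (a point): Top centre of the red upright post at the lever's end: 16 mm in diameter, 58 mm from the cam's axis, 38 to 88 mm above the bench. The red lever bar below it (12 mm wide, 30 to 38 mm above the bench) runs to the axis. Pushing the post sideways along its circle turns the cam. Nothing else of dock or rack is higher than 48 mm.
- rack: Blue tube rack with white caps, loose in the channel, 0.25 to 0.5 kg, 90 mm long (x), 70 mm wide, 40 mm high; origin at the centre of its underside, 8 mm above the bench; +x is forward. Starts with its origin at dock x -95 to -62 mm; slides under a few newtons. With the cam high its pin is stopped at x = -56 mm; with the cam low it can go home.
- pin_tip (a point): Foremost point of the rack's steel follower pin (12 mm thick, round end, reaching 35 mm out of the front face): 80 mm ahead of the rack's origin, 21 mm above the bench. With rack home and cam low it clears the cam's rim by 2 mm.
- push_face (a point): Centre of the rack's flat upright rear face (70 mm wide, 8 to 48 mm above the bench), where it is pushed forward; 45 mm behind the rack's origin, 20 mm above its underside.
- bottle: Bystander: amber bottle with orange cap, 56 mm across, 120 mm high, loose on the bench; origin at the centre of its underside.
- tip_box: Bystander: yellow box, 85 x 60 x 45 mm, loose on the bench; origin at the centre of its underside.
- jar: Bystander: glass jar with blue lid, 50 mm across, 65 mm high, loose on the bench; origin at the centre of its underside.
Not all that is in view belongs to the job. There is more than one size of the rack; the job needs the middle-sized.

How it is judged:
On the way, in this order (a step that is already met when the one before it is completed fails the run):
1. the cam is turned to its low point (within 20 degrees) while the rack still stands back, its pin short of the cam ((value of joint cam above 2.79 rad or value of joint cam below -2.79 rad) and x of rack in the frame of dock below -0.05 m), for 0.2 s.
2. the rack is pushed home against the magnet blocks (within 3 mm) (x of rack in the frame of dock above -0.033 m), for 0.2 s.
At the end, for the whole second after the job is handed in: The cam's low point faces the rack (lever straight away from the rack, within 20 degrees), the rack lies flat in its channel, home against the magnet blocks within 3 mm and at rest, and the bottle, jar and yellow box stand where they were (within 20 mm) ((value of joint cam above 2.79 rad or value of joint cam below -2.79 rad) and velocity of joint cam between -0.1 and 0.1 rad/s and x of rack in the frame of dock between -0.033 and -0.026 m and z of rack in the frame of dock between 0.005 and 0.011 m and angle between rack's own z axis and vertical below 0.05 rad and angle between the x axis of rack and the x axis of dock, either way round below 0.08 rad and linear speed of rack below 0.02 m/s and angle between each of bottle, tip_box, jar's own z axis and vertical below 0.1 rad and distance of each of bottle, tip_box, jar from where it was at the start of the episode below 0.02 m); the robot touches nothing.
It fails at once if the rack is forced forward past the cam before the cam is at its low point (x of rack in the frame of dock above -0.05 m and not (value of joint cam above 2.6 rad or value of joint cam below -2.6 rad)).
It fails at once if the rack is lifted (8 mm) or tipped out of its channel (z of rack in the frame of dock above 0.016 m or angle between rack's own z axis and vertical above 0.15 rad).
It fails at once if the bottle, jar or yellow box is knocked, moved (20 mm) or lifted (distance of any of bottle, tip_box, jar from where it was at the start of the episode above 0.02 m or angle between any of bottle, tip_box, jar's own z axis and vertical above 0.35 rad).
It also fails if it takes over 51 s, if anything falls off the work surface, if the arm or the gripper's body presses on something with over 40 N, if the wrist force passes 120 N, or if a joint passes its speed limit or range.

## Robot

A 7-joint arm with a two-finger parallel gripper is mounted at the origin on the work surface. World frame = base frame: x ahead of the robot, y to its left, z up, the work surface at z = 0. Lengths are in m, angles in rad, forces in N, time in s.
With the tool pointing down it reaches from about 0.4 to 0.85 m from the base axis. Payload 4.5 kg.
Tool frame: the origin (TCP) lies between the finger pads; the fingertips stand 19 mm ahead of it and the grasp point (between the pads) is the TCP (r.tips_ahead is the distance from the TCP to the fingertips, in m); z points along the fingers, y is the line along which they close (so a half turn about z gives the same grasp; the last joint's range is limited). The gripper opens to 88 mm and grips with 3 to 60 N. Pads are 18 mm wide; open, the fingers measure 123 mm over their backs; the gripper's body (75 mm by 187 mm) begins 45 mm behind the grasp point.
Start: joints at [-1.256, 0.689, -0.195, 1.565, 0.157, 0.902, -0.215], TCP at [0.173, 0.601, 0.258] pointing down, gripper open.
Joint ranges: [-3.01, 3.01], [-0.46, 2.08], [-1.47, 1.51], [0.13, 2.56], [-1, 4.14], [0.04, 2.09], [-2.66, 2.66]. Speed limits (rad/s): [2.57, 2.57, 3.14, 3.14, 3.14, 3.14, 3.14].

## Interface

Orientations are given as a unit quaternion [x, y, z, w].
In Python, from plant import r, cams, models gives the robot as it stands. The module is installed in compiled form; this text tells all that it offers.
- The arm moves only by the tool jog_arm, never from a script. Its arguments are lists of equal length, an entry for each row: "turn": the turn, a rotation vector about the tool's x, y, z in rad, a list of three; "translation": the shift along the tool's x, y, z in m, a list of three; "grip": the closure, from 0 (fully open) to 1 (shut). In form: {"turn": [[ax, ay, az], ...], "translation": [[tx, ty, tz], ...], "grip": [grip, ...]}. A call has 1 to 20 rows; each row is the pose to reach, as a shift and turn from the pose commanded when the call began, along the tool's axes at that moment; what a row does not reach only later rows make up. A row lasts 1/8 s, in which the tool goes at most 62.5 mm and 10.7 degrees, less where a joint would pass 70% of its speed; a pose out of reach is approached as far as the arm can. A call with a gripper value outside its range is refused whole. The fingers move at their own pace and stop on an object; "force" is the grip in N (left out, the last holds). Time passes only in rows, so rows that repeat a pose let the fingers close. It gives the time, the measured TCP pose, the force, the opening and the grip force at its end, in the units of the state.
- r.get_state(): the state, without advancing time (a new reading comes with each control period).
- cams.snapshot(name): name is "side" or "top" or "wrist"; returns the picture (400x640x3 uint8, red, green, blue); there is no depth.
- cams.camera_params(name): a dict with "fx", "fy", "cx", "cy" (pixels), "eye" and "orientation" of the camera in the world. Camera axes: x right, y up, looking along -z (the intrinsics and any distortion apply to the point x, -y, -z); pixel columns grow to the right and rows downward; lengths in m; the calibration is good to about 2 mm. A picture is of the moment at which its call begins: read the wrist's pose just before it. camera_params takes no time and is no camera call; for the wrist camera it gives the pose at the moment of the call.
- r.finish_job(): hands the job in; it is judged then, once.
Trained networks look in the newest picture that a camera, given by its name, has taken for a name from the list of things; names that differ only in an ending like _2 or _b are one class to them, and where a whole thing is asked for, a point or a joint stands for the part that bears it (a point fixed in the world has none). Each returns a list of dicts, best first, with "p" (0 to 1); they miss things now and then, are a little off and sometimes report something else, mostly with a low value. They report only what shows in the picture. A call takes as long as a camera call. They do not tell look-alikes from the thing itself.
- models.find_in(camera, name): "position" ([x, y, z] in m, in world coordinates, good to about 4 mm: the middle of the surface that is visible of it).
- models.masks_of(camera, name): "pixels" (400x640 bool, what is visible of it).
- models.place_of(camera, name): "position" ([x, y, z] in m, in world coordinates, good to about 4 mm: a listed point, or the origin of a listed thing).
The state is a dict: "clock": time; "q": joint angles; "qd": joint speeds; "joint_torque": joint torques, N m; "tool_pos": TCP position; "eef_rot": TCP orientation; "contact_force": force on the tool from outside, world axes, zero at the start; "moment": the same for the moment, N m; "opening": opening from 0.0 (shut) to 1.0 (fully open); "finger_force": force on a finger pad.
Only numpy, scipy, OpenCV 4.12 (cv2) and the standard library are available. Lean on these libraries where they do the work, as an engineer would, in place of code of your own. Each camera call takes 0.05 s, during which the arm holds its last target. There are 200 camera calls.

## Working session

There is one attempt and no reset: what is moved stays moved. The work goes in short steps, Python scripts to look and compute and a tool call to move; the robot and the scene stay as the last step left them, time stands still between calls to the robot, and variables do not carry over. Pictures are saved under pics/ and viewed, at most 10 in all, crops included, and the job is handed in when it is done.

Besides the shell and the picture viewer there is one more tool, called as a command line: name --argument value ..., lists and objects as JSON in quotes. jog_arm: Moves the arm, as the interface text tells. Its arguments: {"type":"object","properties":{"turn":{"type":"array"},"translation":{"type":"array"},"grip":{"type":"array"},"force":{"type":"number"}},"required":["turn","translation","grip"]}

```bash
mkdir -p pics; python3 - <<'E'
from plant import r,cams,models
import cv2
s=r.get_state();print(s['clock'],s['tool_pos'],s['eef_rot'],s['opening'])
for c in ['top','side']:
    im=cams.snapshot(c);cv2.imwrite(f'pics/{c}0.png',im[:,:,::-1])
    p=cams.camera_params(c);print(c,{k:v for k,v in p.items()})
    for n in ['dock','magnet_stop','cam_axis','cam_low_mark','lever_post','rack','pin_tip','push_face','bottle','tip_box','jar']:
        print(n,[(d['position'].round(3).tolist() if hasattr(d['position'],'round') else [round(v,3) for v in d['position']],round(float(d['p']),2)) for d in models.place_of(c,n)[:4]])
E
```

```text
0.0 [0.17310049 0.59993422 0.25691051] [ 1.39903440e-01  9.90164721e-01 -9.21613678e-04 -5.55270832e-05] 1.0005534419838218
top {'fx': 432.50476230528756, 'fy': 432.50476230528756, 'cx': 314.56859664350554, 'cy': 193.63034380030072, 'eye': array([ 0.4175909 , -0.07256858,  0.84716619]), 'orientation': array([ 0.07527204, -0.06960582, -0.67011906,  0.73513917])}
dock [([0.598, 0.006, -0.001], 0.77)]
magnet_stop [([0.599, 0.021, 0.026], 0.68)]
cam_axis [([0.595, 0.078, 0.008], 0.76), ([0.728, -0.083, 0.004], 0.3)]
cam_low_mark [([0.602, 0.087, 0.028], 0.83)]
lever_post [([0.559, 0.026, 0.089], 0.66)]
rack [([0.766, -0.206, -0.002], 0.91), ([0.567, -0.268, 0.002], 0.64), ([0.599, -0.075, 0.008], 0.6), ([0.596, 0.079, 0.01], 0.32)]
pin_tip [([0.553, -0.383, 0.021], 0.58), ([0.818, -0.184, 0.01], 0.57), ([0.596, 0.006, 0.019], 0.55), ([0.602, 0.086, 0.029], 0.17)]
push_face [([0.579, -0.199, 0.027], 0.85), ([0.731, -0.22, 0.018], 0.79), ([0.598, -0.075, 0.009], 0.65), ([0.595, -0.115, 0.029], 0.62)]
bottle [([0.462, -0.108, -0.003], 0.34)]
tip_box [([0.463, -0.108, -0.002], 0.56)]
jar [([
[... 266 characters left out ...]
}
dock [([0.598, 0.003, -0.002], 0.58)]
magnet_stop [([0.599, 0.019, 0.028], 0.86)]
cam_axis [([0.597, 0.076, 0.004], 0.67), ([0.556, 0.033, 0.088], 0.57)]
cam_low_mark [([0.606, 0.085, 0.027], 0.85)]
lever_post [([0.556, 0.032, 0.09], 0.92)]
rack [([0.571, -0.265, -0.001], 0.97), ([0.765, -0.204, 0.003], 0.9), ([0.597, -0.072, 0.01], 0.86)]
pin_tip [([0.599, 0.007, 0.021], 0.84), ([0.818, -0.179, 0.011], 0.58)]
push_face [([0.582, -0.206, 0.029], 0.95), ([0.735, -0.219, 0.017], 0.79), ([0.591, -0.115, 0.03], 0.61), ([0.605, 0.086, 0.028], 0.51)]
bottle [([0.758, 0.051, 0.001], 0.85)]
tip_box [([0.464, -0.11, -0.003], 0.74), ([0.592, 0.075, 0.005], 0.43)]
jar [([0.736, -0.087, 0.001], 0.95)]
```

View pics/top0.png

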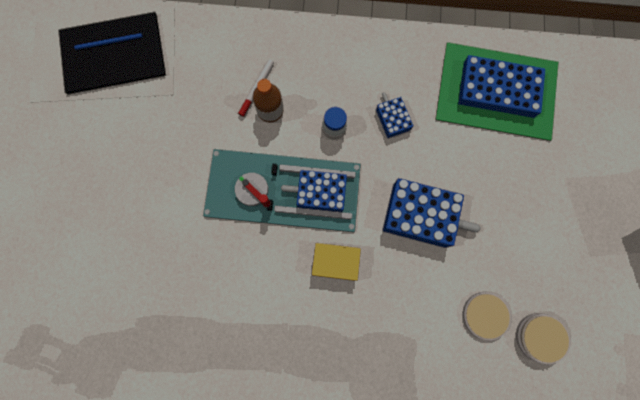

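View pics/side0.png

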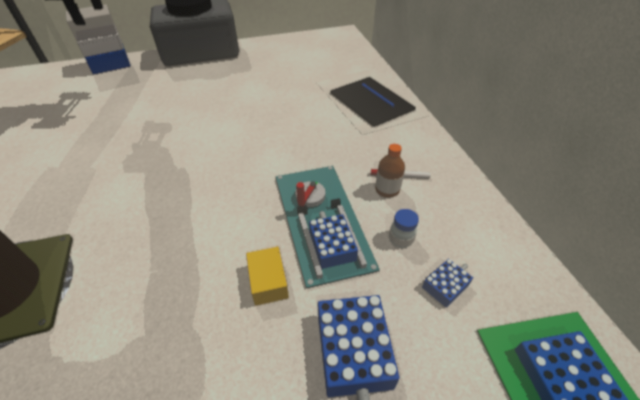

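The top view shows the dock's forward axis along about world +y. The lever post at (268,205) is pointing rearward toward the robot, the middle rack is at (322,190), and the larger rack sits behind at (425,212). The side view agrees: post about (301,187), rack about (333,238). The cam angle is about -0.7, so I will turn the lever clockwise over the robot side.

```bash
cat > h.py <<'E'
import numpy as np
from scipy.spatial.transform import Rotation as R
from plant import r
C=np.array([.596,.077])
def rows(P,ang=None):
    """world TCP targets [x,y,z] and tool-x headings (deg, world) -> jog rows from present pose"""
    s=r.get_state(); R0=R.from_quat(s['eef_rot']); p0=np.array(s['tool_pos'])
    for i,p in enumerate(P):
        t=R0.inv().apply(np.array(p)-p0)
        a=np.radians(ang[i]); M=np.array([[np.cos(a),np.sin(a),0],[np.sin(a),-np.cos(a),0],[0,0,-1]])
        M=M.T if False else np.column_stack([[np.cos(a),np.sin(a),0],[np.sin(a),-np.cos(a),0],[0,0,-1]])
        w=(R0.inv()*R.from_matrix(M)).as_rotvec()
        print(np.round(w,3).tolist(),np.round(t,4).tolist())
def arc(phi,gap=.017):
    f=np.radians(phi);return C+.058*np.array([np.cos(f),np.sin(f)])-gap*np.array([np.sin(f),-np.cos(f)])
E
python3 - <<'E'
from h import *
p=arc(230,.027);print(p)
rows([[*p,.16],[*p,.074]],[140,140])
E
```

```text
[0.57940152 0.01521416]
[0.0, -0.0, 0.417] [-0.5525, -0.4499, 0.0977]
[0.0, -0.0, 0.417] [-0.5525, -0.4499, 0.1837]
```

jog_arm --turn '[[0,0,0.417],[0,0,0.417],[0,0,0.417],[0,0,0.417],[0,0,0.417],[0,0,0.417],[0,0,0.417],[0,0,0.417],[0,0,0.417],[0,0,0.417],[0,0,0.417],[0,0,0.417],[0,0,0.417],[0,0,0.417],[0,0,0.417],[0,0,0.417],[0,0,0.417],[0,0,0.417]]' --translation '[[-0.5525,-0.45,0.0977],[-0.5525,-0.45,0.0977],[-0.5525,-0.45,0.0977],[-0.5525,-0.45,0.0977],[-0.5525,-0.45,0.0977],[-0.5525,-0.45,0.0977],[-0.5525,-0.45,0.0977],[-0.5525,-0.45,0.0977],[-0.5525,-0.45,0.0977],[-0.5525,-0.45,0.0977],[-0.5525,-0.45,0.0977],[-0.5525,-0.45,0.0977],[-0.5525,-0.45,0.0977],[-0.5525,-0.45,0.0977],[-0.5525,-0.45,0.0977],[-0.5525,-0.45,0.0977],[-0.5525,-0.45,0.0977],[-0.5525,-0.45,0.0977]]' --grip '[1,1,1,1,1,1,1,1,1,1,1,1,1,1,1,1,1,1]' --force 20

```text
clock: 3.45
tool_pos: [0.5793, 0.0153, 0.1601]
eef_rot: [0.342, 0.94, 0.0, 0.0]
contact_force: [-0.1, -0.2, 1.0]
opening: 0.007
finger_force: 0.0
```

```bash
python3 - <<'E'
from h import *
from plant import cams,models
for c in ['wrist','side']:
    cams.snapshot(c)
    for n in ['lever_post','cam_low_mark','cam_axis']:
        print(c,n,[(np.round(d['position'],3).tolist(),round(float(d['p']),2)) for d in models.place_of(c,n)[:2]])
print(r.get_state()['q'])
rows([[*arc(230,.027),.074]],[140])
E
```

```text
wrist lever_post [([0.561, 0.032, 0.089], 0.67)]
wrist cam_low_mark [([0.609, 0.086, 0.026], 0.81), ([0.595, 0.074, 0.006], 0.39)]
wrist cam_axis [([0.595, 0.074, 0.006], 0.75)]
side lever_post [([0.557, 0.031, 0.09], 0.96)]
side cam_low_mark [([0.605, 0.086, 0.031], 0.76), ([0.595, -0.07, 0.009], 0.46)]
side cam_axis [([0.596, 0.074, 0.004], 0.65), ([0.558, 0.032, 0.089], 0.32)]
[ 0.01259868  0.76423345 -0.20296217  1.79302648  0.24618644  0.60893365
  0.5348153 ]
[0.0, -0.0, 0.0] [0.0001, 0.0001, 0.086]
```

jog_arm --turn '[[0,0,0],[0,0,0],[0,0,0]]' --translation '[[0,0,0.04],[0,0,0.086],[0,0,0.086]]' --grip '[1,1,1]'

```text
clock: 4.22
tool_pos: [0.5769, 0.0149, 0.0714]
eef_rot: [0.342, 0.94, -0.002, -0.003]
contact_force: [0.6, -0.7, 0.4]
opening: 0.003
finger_force: 0.0
```

```bash
sed -i 's/C=np.array(.*/C=np.array([.5957,.0757])/' h.py; python3 - <<'E'
from h import *
ph=np.linspace(232,90,20)
rows([[*arc(p),.074] for p in ph],[p-90 for p in ph])
E
```

```text
[-0.005, -0.005, -0.034] [0.0057, 0.0013, -0.0026]
[-0.005, -0.004, 0.096] [0.0133, -0.0007, -0.0026]
[-0.005, -0.004, 0.227] [0.0211, -0.0017, -0.0025]
[-0.006, -0.004, 0.357] [0.029, -0.0016, -0.0025]
[-0.006, -0.003, 0.488] [0.0368, -0.0005, -0.0024]
[-0.006, -0.003, 0.618] [0.0444, 0.0016, -0.0024]
[-0.006, -0.003, 0.748] [0.0517, 0.0046, -0.0024]
[-0.007, -0.002, 0.879] [0.0585, 0.0086, -0.0024]
[-0.007, -0.002, 1.009] [0.0647, 0.0134, -0.0024]
[-0.007, -0.001, 1.14] [0.0702, 0.019, -0.0024]
[-0.007, -0.001, 1.27] [0.075, 0.0253, -0.0024]
[-0.007, -0.0, 1.401] [0.0789, 0.0321, -0.0024]
[-0.007, 0.0, 1.531] [0.0819, 0.0394, -0.0024]
[-0.008, 0.001, 1.662] [0.0839, 0.047, -0.0025]
[-0.008, 0.001, 1.792] [0.085, 0.0548, -0.0025]
[-0.008, 0.002, 1.922] [0.085, 0.0627, -0.0025]
[-0.008, 0.002, 2.053] [0.0839, 0.0705, -0.0026]
[-0.008, 0.003, 2.183] [0.0819, 0.0781, -0.0026]
[-0.008, 0.003, 2.314] [0.0789, 0.0854, -0.0027]
[-0.008, 0.004, 2.444] [0.0749, 0.0922, -0.0027]
```

jog_arm --turn '[[0,0,0],[0,0,0.1],[0,0,0.23],[0,0,0.36],[0,0,0.49],[0,0,0.62],[0,0,0.75],[0,0,0.88],[0,0,1.01],[0,0,1.14],[0,0,1.27],[0,0,1.4],[0,0,1.53],[0,0,1.66],[0,0,1.79],[0,0,1.92],[0,0,2.05],[0,0,2.18],[0,0,2.31],[0,0,2.31]]' --translation '[[0.0075,-0.0005,0],[0.015,-0.0025,0],[0.023,-0.0035,0],[0.0305,-0.0035,0],[0.0385,-0.0025,0],[0.046,-0.0005,0],[0.0535,0.0025,0],[0.06,0.0065,0],[0.0665,0.0115,0],[0.072,0.017,0],[0.0765,0.0235,0],[0.0805,0.03,0],[0.0835,0.0375,0],[0.0855,0.045,0],[0.0865,0.053,0],[0.0865,0.061,0],[0.0855,0.0685,0],[0.0835,0.076,0],[0.0805,0.0835,0],[0.0805,0.0835,0]]' --grip '[1,1,1,1,1,1,1,1,1,1,1,1,1,1,1,1,1,1,1,1]'

```text
clock: 6.72
tool_pos: [0.5715, 0.1319, 0.0756]
eef_rot: [0.998, 0.068, 0.001, -0.001]
contact_force: [0.2, -0.5, 0.0]
opening: 0.006
finger_force: 0.6
```

```bash
python3 - <<'E'
from h import *
from plant import cams,models
import cv2
for c in ['side','top']:
    im=cams.snapshot(c); cv2.imwrite(f'pics/{c}1.png',im[:,:,::-1])
    for n in ['lever_post','cam_low_mark','cam_axis','pin_tip']:
        print(c,n,[(np.round(d['position'],3).tolist(),round(float(d['p']),2)) for d in models.place_of(c,n)[:2]])
s=r.get_state();print(s['tool_pos'],s['contact_force'],s['q'])
rows([[*arc(90),.074]],[0])
E
```

```text
side lever_post [([0.738, -0.084, 0.002], 0.53)]
side cam_low_mark [([0.602, 0.063, 0.031], 0.62)]
side cam_axis [([0.596, 0.075, 0.008], 0.87), ([0.467, -0.109, 0.0], 0.6)]
side pin_tip [([0.6, 0.008, 0.024], 0.97), ([0.817, -0.178, 0.012], 0.61)]
top lever_post [([0.462, -0.112, -0.001], 0.67)]
top cam_low_mark []
top cam_axis [([0.597, 0.076, 0.008], 0.96), ([0.732, -0.084, -0.001], 0.31)]
top pin_tip [([0.597, 0.009, 0.019], 0.77), ([0.818, -0.182, 0.01], 0.62)]
[0.57155248 0.13080035 0.07404953] [-0.23338573  0.00299163  0.67653348] [-0.53224277  0.95521241  0.41228506  1.82672023 -0.72579216  0.51556695
 -1.06436736]
[-0.0, -0.0, 0.134] [0.0075, -0.0019, 0.0001]
```

View pics/side1.png

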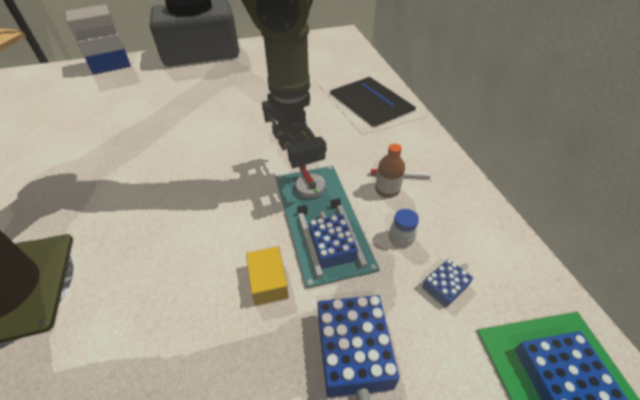

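The lever (304,176) now points nearly straight forward, the green dot (313,185) faces the rack, and the rack has not moved. I'll finish the last few degrees.

jog_arm --turn '[[0,0,0.07],[0,0,0.134],[0,0,0.134]]' --translation '[[0.004,0,0],[0.0085,-0.001,0],[0.0085,-0.001,0]]' --grip '[1,1,1]'

```text
clock: 7.6
tool_pos: [0.5786, 0.1333, 0.0737]
eef_rot: [1.0, 0.001, -0.001, -0.0]
contact_force: [-2.9, 0.0, 0.6]
opening: 0.004
finger_force: 1.5
```

jog_arm --turn '[[0,0,0],[0,0,0],[0,0,0],[0,0,0],[0,0,0]]' --translation '[[-0.02,0,0],[-0.04,0,-0.05],[-0.07,0,-0.1],[-0.12,0,-0.12],[-0.15,0,-0.12]]' --grip '[1,1,1,1,1]'

```text
clock: 8.22
tool_pos: [0.4288, 0.1328, 0.1956]
eef_rot: [1.0, 0.001, 0.002, -0.001]
contact_force: [0.6, 0.4, -0.7]
opening: 0.006
finger_force: 0.0
```

```bash
python3 - <<'E'
from h import *
from plant import cams,models
import cv2
for c in ['side','top']:
    im=cams.snapshot(c); cv2.imwrite(f'pics/{c}2.png',im[:,:,::-1])
    for n in ['lever_post','cam_low_mark','cam_axis','push_face']:
        print(c,n,[(np.round(d['position'],3).tolist(),round(float(d['p']),2)) for d in models.place_of(c,n)[:4]])
s=r.get_state();print(s['tool_pos'],s['q'])
cv2.imwrite('pics/c2.png',cv2.resize(im[120:260,180:400,::-1],None,fx=3,fy=3))
E
```

```text
side lever_post [([0.592, 0.132, 0.089], 0.6)]
side cam_low_mark [([0.596, 0.062, 0.026], 0.68)]
side cam_axis [([0.594, 0.075, 0.004], 0.96)]
side push_face [([0.734, -0.218, 0.018], 0.93), ([0.591, -0.117, 0.031], 0.71), ([0.584, -0.206, 0.028], 0.55)]
top lever_post [([0.594, 0.13, 0.09], 0.9)]
top cam_low_mark [([0.593, 0.063, 0.03], 0.84)]
top cam_axis [([0.596, 0.077, 0.007], 0.76), ([0.599, -0.074, 0.006], 0.34)]
top push_face [([0.732, -0.217, 0.016], 0.98), ([0.578, -0.202, 0.026], 0.88), ([0.595, -0.117, 0.03], 0.73), ([0.593, 0.061, 0.03], 0.37)]
[0.43051346 0.13278999 0.19377962] [-0.74005037  0.6560213   0.5530008   2.16400003 -0.71765008  0.50791793
 -1.20490421]
```

View pics/c2.png

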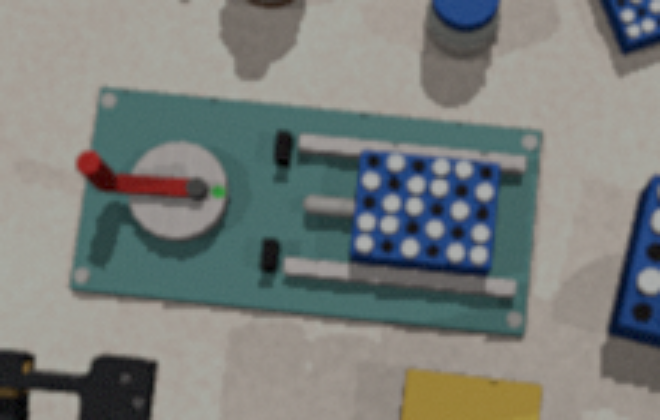

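The crop shows the lever pointing forward along the dock, post (90,165), with the green dot (218,190) facing the pin. The rack is still back. Next, move behind the rack.

jog_arm --turn '[[0,0,-0.18],[0,0,-0.36],[0,0,-0.54],[0,0,-0.72],[0,0,-0.9],[0,0,-1.08],[0,0,-1.26],[0,0,-1.44],[0,0,-1.57],[0,0,-1.57],[0,0,-1.57],[0,0,-1.57],[0,0,-1.57],[0,0,-1.57],[0,0,-1.57],[0,0,-1.57]]' --translation '[[0.018,0.03,0],[0.036,0.06,0],[0.054,0.09,0],[0.072,0.12,0],[0.09,0.15,0],[0.108,0.18,0],[0.126,0.21,0],[0.144,0.24,0],[0.168,0.278,0],[0.168,0.278,0],[0.168,0.278,0.04],[0.168,0.278,0.08],[0.168,0.278,0.12],[0.168,0.278,0.145],[0.168,0.278,0.15],[0.168,0.278,0.15]]' --grip '[1,1,1,1,1,1,1,1,1,1,1,1,1,1,1,1]'

```text
clock: 10.72
tool_pos: [0.5977, -0.1447, 0.0443]
eef_rot: [0.707, 0.707, 0.0, 0.0]
contact_force: [0.8, 0.6, 0.3]
opening: 0.001
finger_force: 0.0
```

jog_arm --turn '[[0,0,0],[0,0,0],[0,0,0],[0,0,0],[0,0,0],[0,0,0],[0,0,0],[0,0,0],[0,0,0],[0,0,0],[0,0,0],[0,0,0],[0,0,0],[0,0,0],[0,0,0]]' --translation '[[0.005,0,0],[0.01,0,0],[0.015,0,0],[0.02,0,0],[0.025,0,0],[0.03,0,0],[0.035,0,0],[0.04,0,0],[0.044,0,0],[0.048,0,0],[0.052,0,0],[0.056,0,0],[0.059,0,0],[0.061,0,0],[0.061,0,0]]' --grip '[1,1,1,1,1,1,1,1,1,1,1,1,1,1,1]'

```text
clock: 12.6
tool_pos: [0.5977, -0.0841, 0.0441]
eef_rot: [0.707, 0.707, 0.0, 0.0]
contact_force: [-0.0, -4.9, 3.8]
opening: 0.01
finger_force: 2.1
```

```bash
python3 - <<'E'
from h import *
s=r.get_state();print(s['tool_pos'],s['contact_force'])
E
```

```text
[ 0.5977493  -0.08405398  0.04411638] [-0.03907408 -4.88860043  3.77319059]
```

Still at sliding force. I'll go on in 1–2 mm steps.

jog_arm --turn '[[0,0,0],[0,0,0],[0,0,0],[0,0,0]]' --translation '[[0.0015,0,0],[0.003,0,0],[0.004,0,0],[0.004,0,0]]' --grip '[1,1,1,1]'

```text
clock: 13.1
tool_pos: [0.5976, -0.0803, 0.0441]
eef_rot: [0.708, 0.707, -0.0, 0.0]
contact_force: [0.7, -5.6, 3.9]
opening: 0.003
finger_force: 2.4
```

jog_arm --turn '[[0,0,0],[0,0,0],[0,0,0]]' --translation '[[0.001,0,0],[0.002,0,0],[0.002,0,0]]' --grip '[1,1,1]'

```text
clock: 13.48
tool_pos: [0.5976, -0.0796, 0.0441]
eef_rot: [0.708, 0.706, -0.001, 0.001]
contact_force: [-0.2, -6.9, 3.5]
opening: 0.006
finger_force: 3.5
```

jog_arm --turn '[[0,0,0],[0,0,0],[0,0,0]]' --translation '[[0.002,0,0],[0.003,0,0],[0.003,0,0]]' --grip '[1,1,1]'

```text
clock: 13.85
tool_pos: [0.5971, -0.0794, 0.0441]
eef_rot: [0.709, 0.706, -0.002, 0.002]
contact_force: [-0.1, -11.0, 3.8]
opening: 0.004
finger_force: 5.6
```

jog_arm --turn '[[0,0,0],[0,0,0],[0,0,0]]' --translation '[[0.002,0,0],[0.003,0,0],[0.003,0,0]]' --grip '[1,1,1]'

```text
clock: 14.22
tool_pos: [0.5968, -0.0792, 0.0442]
eef_rot: [0.709, 0.705, -0.003, 0.003]
contact_force: [-1.1, -14.9, 2.6]
opening: 0.006
finger_force: 7.9
```

```bash
python3 - <<'E'
from h import *
from plant import cams,models
import cv2
for c in ['side','top']:
    im=cams.snapshot(c)
    if c=='side': cv2.imwrite('pics/s3.png',cv2.resize(im[130:300,230:430,::-1],None,fx=3.5,fy=3.5))
    for n in ['rack','pin_tip','magnet_stop','cam_low_mark','cam_axis']:
        print(c,n,[(np.round(d['position'],3).tolist(),round(float(d['p']),2)) for d in models.place_of(c,n)[:4]])
E
```

```text
side rack [([0.764, -0.203, 0.006], 0.95), ([0.571, -0.266, -0.003], 0.9), ([0.595, -0.025, 0.008], 0.53)]
side pin_tip [([0.82, -0.183, 0.011], 0.84)]
side magnet_stop [([0.598, 0.021, 0.027], 0.69)]
side cam_low_mark [([0.6, 0.062, 0.03], 0.61)]
side cam_axis [([0.599, 0.018, 0.026], 0.71), ([0.595, 0.076, 0.006], 0.69)]
top rack [([0.764, -0.205, 0.0], 0.91), ([0.572, -0.265, 0.002], 0.6)]
top pin_tip [([0.818, -0.185, 0.012], 0.8), ([0.554, -0.385, 0.017], 0.59)]
top magnet_stop []
top cam_low_mark []
top cam_axis []
```

View pics/s3.png

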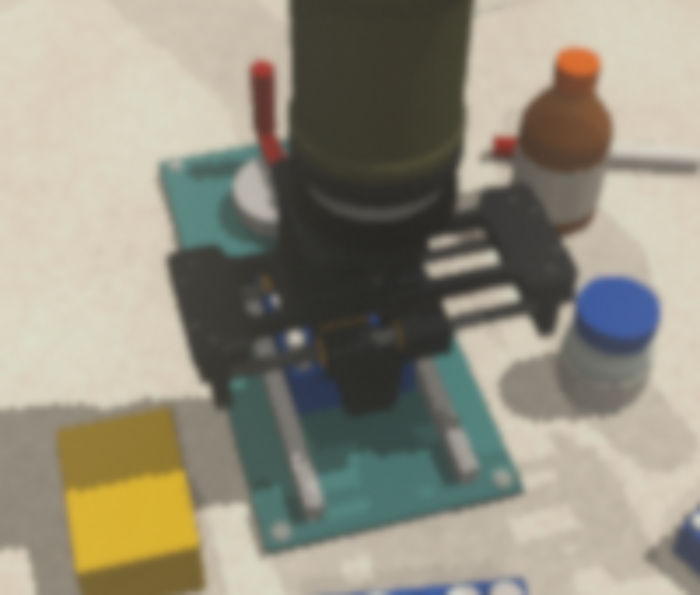

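The hand hides the cam. The finger is hard against a stop at y = -0.079, where home was expected, and the force is rising to 15 N. Back off, lift and check.

jog_arm --turn '[[0,0,0],[0,0,0],[0,0,0],[0,0,0],[0,0,0],[0,0,0],[0,0,0],[0,0,0],[0,0,0],[0,0,0]]' --translation '[[-0.008,0,0],[-0.025,0,0],[-0.05,0,0],[-0.06,0,-0.02],[-0.06,0,-0.08],[-0.06,0,-0.14],[-0.06,-0.05,-0.18],[-0.06,-0.11,-0.2],[-0.06,-0.16,-0.2],[-0.06,-0.16,-0.2]]' --grip '[1,1,1,1,1,1,1,1,1,1]'

```text
clock: 16.08
tool_pos: [0.4323, -0.1312, 0.244]
eef_rot: [0.708, 0.707, -0.001, -0.003]
contact_force: [1.6, -0.4, -0.2]
opening: 0.009
finger_force: 0.0
```

```bash
python3 - <<'E'
from h import *
from plant import cams,models
import cv2
for c in ['side','top']:
    im=cams.snapshot(c)
    cv2.imwrite(f'pics/{c}4.png',cv2.resize(im[120:260,180:400,::-1],None,fx=3.5,fy=3.5))
    for n in ['rack','pin_tip','magnet_stop','cam_low_mark','lever_post','bottle','jar','tip_box']:
        print(c,n,[(np.round(d['position'],3).tolist(),round(float(d['p']),2)) for d in models.place_of(c,n)[:3]])
s=r.get_state();print(s['clock'],s['tool_pos'])
E
```

```text
side rack [([0.572, -0.267, 0.001], 0.96), ([0.769, -0.206, 0.006], 0.69), ([0.594, -0.025, 0.007], 0.56)]
side pin_tip [([0.819, -0.178, 0.012], 0.69), ([0.598, 0.056, 0.02], 0.63)]
side magnet_stop [([0.595, 0.021, 0.03], 0.62)]
side cam_low_mark [([0.596, 0.063, 0.029], 0.83)]
side lever_post [([0.59, 0.134, 0.088], 0.9), ([0.735, -0.089, 0.001], 0.71)]
side bottle [([0.759, 0.051, 0.005], 0.89)]
side jar [([0.736, -0.088, 0.0], 0.93)]
side tip_box [([0.465, -0.11, -0.001], 0.87)]
top rack [([0.766, -0.205, -0.003], 0.88), ([0.6, -0.028, 0.004], 0.87), ([0.763, 0.049, -0.006], 0.38)]
top pin_tip [([0.821, -0.185, 0.011], 0.79), ([0.596, 0.059, 0.022], 0.69)]
top magnet_stop [([0.595, 0.022, 0.025], 0.62)]
top cam_low_mark [([0.592, 0.064, 0.026], 0.63), ([0.596, 0.076, 0.007], 0.58)]
top lever_post [([0.596, 0.129, 0.087], 0.96)]
top bottle [([0.762, 0.049, -0.002], 0.96), ([0.594, 0.055, 0.018], 0.72)]
top jar [([0.732, -0.084, 0.003], 0.83), ([0.761, 0.048, -0.004], 0.26)]
top tip_box [([0.461, -0.109, -0.005], 0.84), ([0.595, 0.005, -0.002], 0.72), ([0.595, 0.062, 0.03], 0.66)]
16.975 [ 0.43756603 -0.1319431   0.24400274]
```

View pics/top4.png

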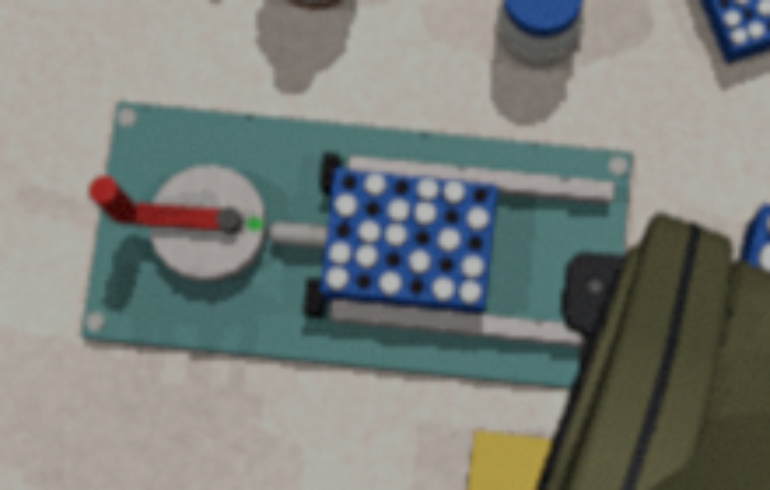

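View pics/side4.png

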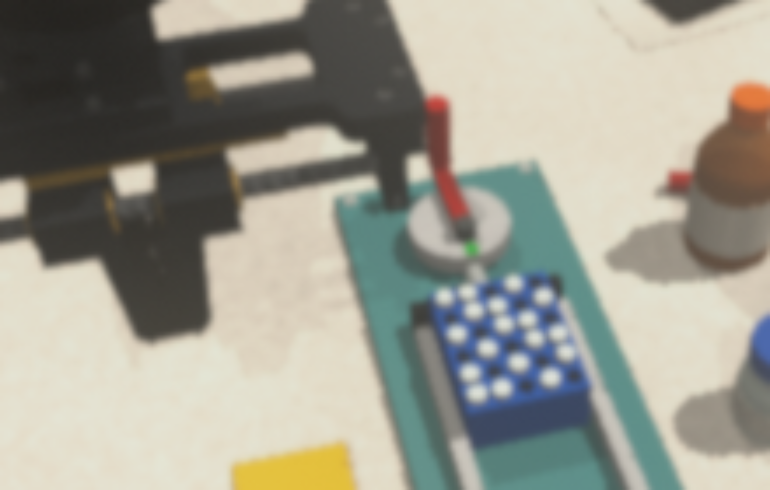

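Both pictures show the rack's front face against both black blocks. In the top crop they are at (330,172) and (316,297), and the pin (300,233) sits just short of the rim. The cam is still low, the bystanders have not moved, and the hand is clear.

```bash
python3 -c "
from plant import r
print(r.finish_job())"
```

```text
the job is handed in; nothing more can be done
None
```

The job is handed in, though no verdict came back: the cam is at its low point, the rack is home against both magnet blocks, the bystanders have not moved, and the hand is clear.

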